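# Lock the stubby mandrel in the bench rail

## Task

Take the stubby steel mandrel with the flat wing out of the wooden block, let its T-shaped foot down into the slot of the bench rail and slide it along until it butts gently but positively against the stop block. Then push it down against its spring washer, turn it a quarter turn clockwise (seen from above) until it will turn no further, and let go of it, sprung up and locked upright there against the stop block. Never force it, and leave the other things on the bench where they are.

Things in the scene. Friction and masses are not known exactly. Their poses are not given: they have to be found in the camera images.
- mandrel: Stubby steel mandrel, 88 mm tall, about 0.26 kg, upright in one bore of the wooden block, standing on its washer with the foot hanging free. Origin: centre of the foot's underside; z up; y = long direction of foot and wing. Heights: T-shaped foot 0-7 mm, 12 mm wide (x), 25 mm long (y), ends bevelled for turning one way; neck 12 mm diameter; washer; wing 30-60 mm; thin tapered pin 60-88 mm.
- wing (a point): Centre of the mandrel's flat grip wing, 45 mm above the mandrel's origin; axes as the mandrel's. The wing is 12 mm thick (x), 34 mm long (y), 30 mm tall; grip it across x by the two broad faces, fingertips at least 1 mm above its lower edge so that the washer can slide.
- washer_under (a point): Centre of the underside of the mandrel's spring washer, a dark steel disc 42 mm in diameter and 8 mm thick round the neck. Free, it is 14 mm above the mandrel's origin; it slides up to 5 mm towards the wing against a spring: 4 N to start it, 10 N at 3 mm, 12 N at 4 mm, 14 N at the end of its travel.
- rail: Steel T-slot rail, 60 mm wide (x), 220 mm long (y) plus a low bolted ear at each end, 32 mm tall, bolted to the marble. Origin: centre of its underside; z up; y = along the slot, towards the end with the stop block. Under lips 10 mm thick lies a cavity 26 mm wide, 14 mm deep. Turned clockwise the foot stops at 88 to 96 degrees, on the cavity walls; the other way it jams at 40.
- slot_mouth (a point): Middle of the slot at the rail's top face, 32 mm above the rail's origin, axes as the rail's. The slot is 14 mm wide with 2 mm bevelled edges, full length. The dropped mandrel rests on its washer with its origin 14 mm below this face, foot still 3 mm between the lips; pressed 3.5 to 5 mm lower it can turn; let go, it springs up under the lips, origin 17 mm below this face.
- stop: Dark steel stop block fixed across the top of the rail, 44 mm (x) by 22 mm (y, along the slot) by 9 mm tall, at a varying place along the slot. Origin: centre of its underside; axes as the rail's. The washer butts against its -y face, the mandrel's axis then 32 mm from this origin. At least 100 mm of slot is free on that side.
- block: Light wooden holding block, 64 mm (x) by 152 mm (y) by 40 mm tall, fixed; two round bores of 31 mm diameter, 26 mm deep, at y = -45 and +45 mm. Origin: centre of its underside. It holds the stubby mandrel and, in the other bore, the long one.
- long_mandrel: Bystander: long plain steel mandrel with a round body and no wing, 113 mm tall, in the other bore. Origin: centre of its underside. Leave it.
- staple0: Bystander: small copper reed staple, a tapered tube 30 mm long and 7.5 mm thick, lying on the marble. Origin: centre of its underside.
- staple1: Bystander: another such copper staple.
- staple2: Bystander: another such copper staple.
- staple3: Bystander: another such copper staple.
- staple4: Bystander: another such copper staple, between block and rail.
- reed_seat: Bystander: turned blackwood reed seat, 24 mm diameter, 26 mm tall, standing. Origin: centre of its underside.
- pitch_pipe: Bystander: brass pitch pipe, 118 mm long, 15 mm thick, lying. Origin: centre of its underside.

How it is judged (in metres and radians):
On the way:
1. with its foot down in and along the slot, the mandrel is pressed against the stop block (more than 1.5 N for 0.1 s) (z of mandrel in the frame of rail below 0.0215 m and x of mandrel in the frame of rail between -0.003 and 0.003 m and contact force between mandrel and stop above 1.5 N and angle between the y axis of mandrel and the y axis of rail, either way round below 0.35 rad), for 0.1 s.
At the end, for the whole second after the job is handed in: Mandrel let go, at rest and upright (0.06 rad) in the slot (within 3 mm of its middle), foot sprung up against the lips (origin 12.5 to 17 mm above the rail's), turned across the slot within 0.2 rad, axis 30 to 34 mm from the stop block's origin along the slot (z of mandrel in the frame of rail between 0.0125 and 0.017 m and angle between the y axis of mandrel and the x axis of rail, either way round below 0.2 rad and y of mandrel in the frame of stop between -0.034 and -0.03 m and x of mandrel in the frame of rail between -0.003 and 0.003 m and angle between mandrel's own z axis and vertical below 0.06 rad and linear speed of mandrel below 0.01 m/s); the robot touches nothing.
It fails at once if the mandrel is forced against the rail (more than 45 N summed over their contacts; locked at rest it is 20 N) (contact force between mandrel and rail above 45 N).
It fails at once if the mandrel is rammed against the stop block (more than 15 N) (contact force between mandrel and stop above 15 N).
It fails at once if a bystander is shifted by more than 15 mm (distance of any of long_mandrel, staple0, staple1, staple2, staple3, staple4, reed_seat, pitch_pipe from where it was at the start of the episode above 0.015 m).
It also fails if it takes over 72 s, if anything falls off the work surface, if the arm or the gripper's body presses on something with over 40 N, if the wrist force passes 120 N, or if a joint passes its speed limit or range.

## Robot

A 6-joint arm with a two-finger parallel gripper is mounted at the origin on the work surface. World frame = base frame: x ahead of the robot, y to its left, z up, the work surface at z = 0. Lengths are in mm, angles in degrees, forces in N, time in s.
With the tool pointing down it reaches from about 325 to 775 mm from the base axis. Payload 9.3 kg.
Tool frame: the origin (TCP) lies midway between the tips of the shut fingers; the grasp point (between the pads) lies 19 mm behind it; z points along the fingers, x is the direction in which the jaws open and shut, and the axes are right-handed (so a half turn about z gives the same grasp; the last joint's range is limited). The gripper opens to 85 mm and grips with 20 to 120 N. Pads are 22 mm wide; open, the fingers measure 114 mm over their backs; the gripper's body (76 mm by 85 mm) begins 54 mm behind the grasp point. The pads swing forward as they close: fully open they stand 13 mm farther back than shut.
Start: joints at [58.35, 14.817, 1.232, 76.415, 0, 81.257], TCP at [214.08, 506.623, 231.279] pointing down, gripper open.
Joint ranges: [-174.27, 174.27], [-52.1, 104.24], [-59.71, 78.15], [-110.17, 111.67], [-87.03, 83.33], [-180, 180]. Speed limits (degrees/s): [127.2, 127.2, 159.86, 180, 180, 180].

## Interface

Orientations are given as a 3x3 rotation matrix whose columns are the frame's x, y, z axes.
In Python, from station import env gives the robot as it stands. The module is installed in compiled form; this text tells all that it offers.
- The arm moves only by the shell command python3 -m handwheel 'ROWS' [FORCE]. ROWS is JSON, a list of rows, each a list of 3 entries, a list of its own where there are three numbers: the shift along the tool's x, y, z in cm, then the turn, a rotation vector about the tool's x, y, z in degrees, then the closure, from -1 (fully open) to 1 (shut), so that 0 is half open. In form: [[[x, y, z], [rx, ry, rz], grip], ...]. A call has 1 to 20 rows; each row is the pose to reach, as a shift and turn from the pose commanded when the call began, along the tool's axes at that moment; what a row does not reach only later rows make up. A row lasts 1/8 s, in which the tool goes at most 62.5 mm and 10.7 degrees, less where a joint would pass 70% of its speed; a pose out of reach is approached as far as the arm can. A call with a gripper value outside its range is refused whole. The fingers move at their own pace and stop on an object; FORCE is the grip in N (left out, the last holds). Time passes only in rows, so rows that repeat a pose let the fingers close. It gives the time, the measured TCP pose, the force and the opening at its end, in the units of the state.
- env.read_state(): the state, without advancing time (a new reading comes with each control period).
- env.get_image(name): name is "side" or "top" or "wrist"; returns the picture (400x640x3 uint8, red, green, blue); there is no depth.
- env.calibration(name): a dict with "fx", "fy", "cx", "cy" (pixels), "R" (3x3) and "t" (3): a world point X has camera coordinates R X + t. Camera axes: x right, y down, z forward; pixel columns grow to the right and rows downward; lengths in mm; the calibration is good to about 2 mm. A picture is of the moment at which its call begins: read the wrist's pose just before it. calibration takes no time and is no camera call; for the wrist camera it gives the pose at the moment of the call.
- env.job_done(): hands the job in, once; it reports no verdict.
The state is a dict: "time_s": time; "joint_pos": joint angles; "dq": joint speeds; "joint_efforts": joint torques, N m; "ee_pos": TCP position; "eef_rot": TCP orientation; "ft_force": force on the tool from outside, world axes, zero at the start; "wrist_torque": the same for the moment, N m; "finger_gap": opening from 0.0 (shut) to 1.0 (fully open).
Only numpy, scipy, OpenCV 4.12 (cv2) and the standard library are available. Lean on these libraries where they do the work, as an engineer would, in place of code of your own. Each camera call takes 0.05 s, during which the arm holds its last target. There are 200 camera calls.

## Working session

There is one attempt and no reset: what is moved stays moved. The work goes in short steps, Python scripts to look and compute and a shell command to move; the robot and the scene stay as the last step left them, time stands still between calls to the robot, and variables do not carry over. Pictures are saved under pics/ and viewed, about 8 in all and at most 12, crops included, and the job is handed in when it is done.

```bash
mkdir -p pics
python3 - <<'E'
from station import env
import cv2,json
s=env.read_state();print({k:s[k] for k in s if k not in('joint_efforts','dq')})
for n in("top","side","wrist"):
    c=env.calibration(n);print(n,c)
    cv2.imwrite(f"pics/{n}0.png",env.get_image(n)[:,:,::-1])
E
```

```text
{'time_s': 0.0, 'joint_pos': array([5.83502233e+01, 1.48507969e+01, 1.18868564e+00, 7.64161817e+01,
       2.78785813e-04, 8.12571373e+01]), 'ee_pos': array([213.92291727, 506.37488057, 230.65847264]), 'eef_rot': array([[ 3.89234624e-01,  9.21138365e-01, -7.21163484e-04],
       [ 9.21137658e-01, -3.89235234e-01, -1.16068292e-03],
       [-1.34985181e-03, -2.12512862e-04, -9.99999066e-01]]), 'ft_force': array([ 0.98829133,  0.28290764, -0.02610483]), 'wrist_torque': array([-0.0494694 , -0.02122872,  0.01916083]), 'finger_gap': 0.9993112821666328}
top {'fx': 495.7288717056628, 'fy': 495.7288717056628, 'cx': 326.55507101083475, 'cy': 196.17821521254157, 'R': array([[-0.01664562, -0.99942893, -0.02940633],
       [-0.99688808,  0.0188554 , -0.07654174],
       [ 0.0770525 ,  0.02804074, -0.99663265]]), 't': array([ -15.2195895 ,  596.33868339, 1027.61200478])}
side {'fx': 368.83852567411486, 'fy': 368.83852567411486, 'cx': 317.14112321652385, 'cy': 197.99916681302156, 'R': array([[-0.99126951, -0.13180621, -0.00344809],
       [-0.09756019,  0.75080685, -0.65327719],
       [ 0.08869484, -0.64723736, -0.75711097]]), 't': array([570.66871063, 145.17867044, 765.91412983])}
wrist {'fx': 298.2893551467747, 'fy': 298.2893551467747, 'cx': 321.1967846346119, 'cy': 201.195489840482, 'R': array([[ 3.87955260e-01,  9.21677765e-01, -9.02296326e-04],
       [ 8.76187920e-01, -3.68503432e-01,  3.10644409e-01],
       [ 2.85981545e-01, -1.21306714e-01, -9.50525769e-01]]), 't': array([-548.97174581,  -40.52672092,  379.52388331])}
```

View pics/top0.png

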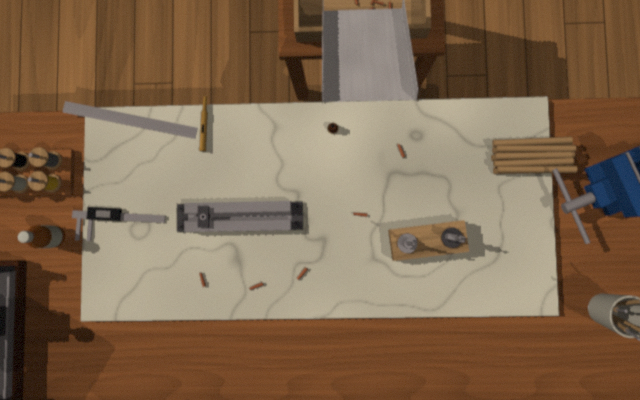

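View pics/side0.png

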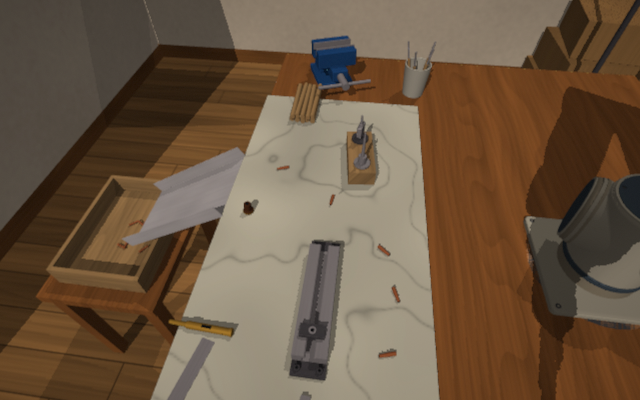

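Top view: the rail is at about (240,217) with the stop block at about (204,216). The wooden block is at about (430,240), with mandrels at (408,243) and (454,238). I'll enlarge both.

Run:
```python
import cv2,numpy as np
t=cv2.imread("pics/top0.png");s=cv2.imread("pics/side0.png")
a=cv2.resize(t[210:270,380:480],(400,240),interpolation=cv2.INTER_CUBIC)
b=cv2.resize(s[105:195,325:400],(300,360),interpolation=cv2.INTER_CUBIC)
c=cv2.resize(t[190:245,165:315],(750,275),interpolation=cv2.INTER_CUBIC)
o=np.zeros((600,800,3),np.uint8);o[:240,:400]=a[:240];o[:320,420:720]=b[:320];o[322:597,:750]=c
cv2.imwrite("pics/z0.png",np.clip(o*1.4,0,255).astype(np.uint8))
```

```text
(no output)
```

View pics/z0.png

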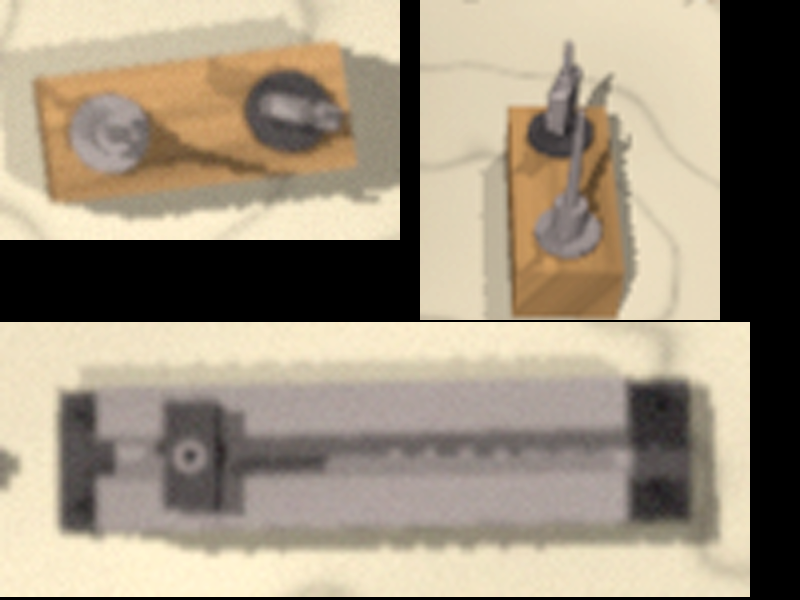

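The stubby winged mandrel, with the dark washer, is in the right bore (world −y) at about (452.5,237.5). The stop top is centred near (203,217) and the slot runs to its right.

```bash
cat > h.py <<'E'
from station import env
import cv2,numpy as np
def ray(c,px,z):
    d=c["R"].T@np.array([(px[0]-c["cx"])/c["fx"],(px[1]-c["cy"])/c["fy"],1]);o=-c["R"].T@c["t"]
    return o+d*(z-o[2])/d[2]
def pix(c,X):
    p=c["R"]@np.array(X)+c["t"];return np.array([c["fx"]*p[0]/p[2]+c["cx"],c["fy"]*p[1]/p[2]+c["cy"]])
def goto(xy_z,yaw=None):
    "shift in tool cm to reach the TCP position"
    s=env.read_state();R=s["eef_rot"];return R.T@(np.array(xy_z)-s["ee_pos"])/10
E
python3 - <<'E'
from h import *
c=env.calibration("top")
print("washer",ray(c,(452.5,237.5),48))
z=lambda x,y:(x/5+165,(y-322)/5+190)
for n,p,h in [("stop",(192,457),41),("railL",(97,458),32),("railR",(628,450),32),("c1",(97,390),32),("c2",(628,380),32),("c3",(628,520),32),("c4",(97,528),32)]:print(n,ray(c,z(*p),h))
zb=lambda x,y:(x/4+380,y/4+210)
for p in[(35,78),(338,43),(356,165),(52,202),(110,133)]:print(ray(c,zb(*p),40))
s=ray(c,(452.5,237.5),48)
print(goto((s[0],s[1],230)))
w=env.calibration("wrist");S=env.read_state();print("cam off tool",S["eef_rot"].T@(-w["R"].T@w["t"]-S["ee_pos"]))
E
```

```text
washer [ 504.66634596 -281.98446882   48.        ]
stop [555.78402812 231.85050856  41.        ]
railL [556.432674   274.77057306  32.        ]
railR [555.81918048  50.04331973  32.        ]
c1 [585.19645407 274.92869536  32.        ]
c2 [585.24940104  49.71705909  32.        ]
c3 [526.51623788  50.36816939  32.        ]
c4 [526.94989446 274.60849823  32.        ]
[ 523.19399898 -153.63402661   40.        ]
[ 538.53044705 -309.52552306   40.        ]
[ 475.97374198 -316.31257417   40.        ]
[ 459.50596482 -160.67058648   40.        ]
[ 494.30881204 -191.36007883   40.        ]
[-61.31235169  57.46637902   0.13077536]
cam off tool [  -0.74020671  -80.12803825 -142.09002791]
```

```bash
python3 -m handwheel '[[[-3,3,0],[0,0,-4],-1],[[-8,7.5,0],[0,0,-12],-1],[[-13,12,0],[0,0,-22],-1],[[-18,17,0],[0,0,-32],-1],[[-23,21.5,0],[0,0,-42],-1],[[-28,26,0],[0,0,-52],-1],[[-33,31,0],[0,0,-62],-1],[[-38,35.5,0],[0,0,-72],-1],[[-43,40,0],[0,0,-82],-1],[[-47,44,0],[0,0,-90],-1],[[-51,48,1],[0,0,-97],-1],[[-54,51,2],[0,0,-103],-1],[[-57,53.5,3],[0,0,-108],-1],[[-59,55.5,4],[0,0,-111],-1],[[-61,57.3,5.5],[0,0,-113],-1],[[-61,57.3,5.5],[0,0,-113],-1],[[-61,57.3,5.5],[0,0,-113],-1],[[-61,57.3,5.5],[0,0,-113],-1]]'
python3 - <<'E'
from h import *
s=env.read_state();print(s['ee_pos'],s['eef_rot'],s['joint_pos'])
c=env.calibration("wrist");np.save("w1.npy",c,allow_pickle=True)
i=env.get_image("wrist")[:,:,::-1];cv2.imwrite("pics/w1.png",i)
print(pix(c,(504,-280,44)),pix(c,(504,-280,114)))
E
```

```text
time_s: 2.4
ee_pos: [504.1, -277.8, 176.2]
eef_rot: [[-1.0, -0.002, -0.001], [-0.002, 1.0, 0.001], [0.001, 0.001, -1.0]]
ft_force: [0.4, 0.2, 0.2]
finger_gap: 0.999
[ 504.13017812 -277.7699048   176.16330324] [[-9.99998618e-01 -1.53529498e-03 -6.37217950e-04]
 [-1.53569480e-03  9.99998624e-01  6.27424320e-04]
 [ 6.36253791e-04  6.28402026e-04 -9.99999600e-01]] [-3.72089625e+01  1.85128674e+01 -1.58753901e+00  6.99504105e+01
  6.55246557e-03 -1.27296943e+02]
[320.52659559 189.38300415] [320.49871161 215.74928184]
```

View pics/w1.png

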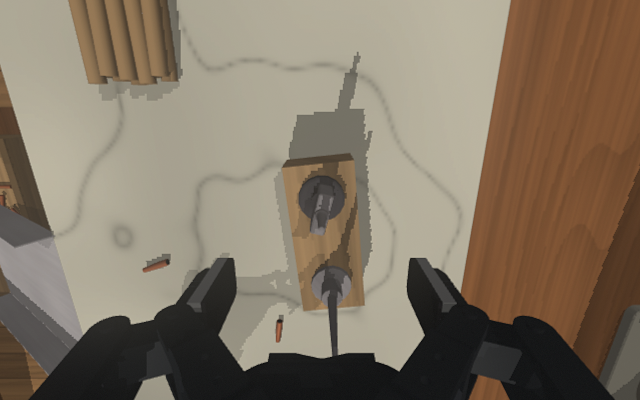

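The wrist view shows the washer at about (321,199) with the wing above it, slightly slanted, and the long mandrel at (331,285). I'll enlarge it.

Run:
```python
import cv2
i=cv2.imread("pics/w1.png")[165:245,275:370]
cv2.imwrite("pics/w1z.png",cv2.convertScaleAbs(cv2.resize(i,None,fx=7,fy=7,interpolation=cv2.INTER_CUBIC),alpha=1.6))
```

```text
(no output)
```

View pics/w1z.png

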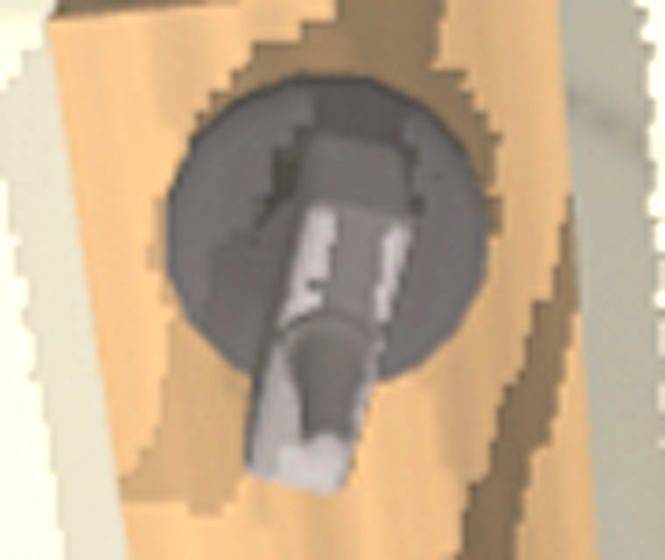

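Enlarged view: the wing's top corners are at (312,200), (412,212), (340,490) and (250,470), and the washer top is centred at (328,230). Both are in crop pixels at ×7.

Run:
```python
from h import *
c=np.load("w1.npy",allow_pickle=True).item()
f=lambda p,z:ray(c,(p[0]/7+275-.43,p[1]/7+165-.43),z)
C=np.array([f(p,86) for p in[(312,200),(412,212),(340,490),(250,470)]]);print(C.round(1),C.mean(0))
l=(C[2]+C[3]-C[0]-C[1])/2;print(np.linalg.norm(l),np.degrees(np.arctan2(l[1],l[0])))
for e in(0,1):
  d=C[1+2*e]-C[2*e];print(np.linalg.norm(d))
print(f((328,230),48), f((168,230),48)-f((490,230),48),f((328,75),48)-f((328,385),48),f((325,443),114))
s=np.mean([C.mean(0)[:2],f((328,230),48)[:2]],0);print(s,goto((s[0],s[1],120)))
```

```text
[[ 505.1 -288.9   86. ]
 [ 493.5 -287.4   86. ]
 [ 501.7 -252.1   86. ]
 [ 512.6 -254.7   86. ]] [ 503.23864519 -270.76973398   86.        ]
35.65245642652967 77.29072620653001
11.720170384420314
11.234175296994108
[ 503.12808426 -273.20515769   48.        ] [ 4.37034057e+01  1.02866723e-01 -5.68434189e-14] [  0.14033775 -44.15223137   0.        ] [ 503.60742975 -270.37334221  114.        ]
[ 503.18336473 -271.98744583] [0.1039599  0.54628609 5.66091118]
```

Run:
```python
from h import *
c=np.load("w1.npy",allow_pickle=True).item();t=env.calibration("top")
i=cv2.imread("pics/w1.png")
for n,k,im,roi in(("w",c,i,(270,145,120,180)),("t",t,cv2.imread("pics/top0.png"),(370,205,120,70))):
    x,y,w,h=roi;hsv=cv2.cvtColor(im[y:y+h,x:x+w],cv2.COLOR_BGR2HSV)
    m=((hsv[...,1]>85)&(hsv[...,0]<25)).astype(np.uint8)*255
    m=cv2.morphologyEx(m,cv2.MORPH_CLOSE,np.ones((5,5)))
    cs=max(cv2.findContours(m,0,2)[0],key=cv2.contourArea)
    b=cv2.boxPoints(cv2.minAreaRect(cs))+[x,y];print(n,b.round(1).tolist(),[ray(k,p,40)[:2].round(1).tolist() for p in b])
p=(332,285);print("long ~washer z?",ray(c,p,48),ray(t,(407.5,243.2),48))
print("staple",ray(c,(156,265),3),ray(t,(402,151),3))
print("staple4",ray(c,(279,328),3),ray(t,(360,214),3))
print("predicted top px of wrist estimate",pix(t,(503,-272,48)))
```

```text
w [[281.0, 160.4], [352.7, 152.9], [368.7, 304.2], [296.9, 311.7]] [[541.2, -307.1], [474.1, -314.3], [450.3, -146.6], [530.1, -136.4]]
t [[388.0, 229.1], [464.8, 219.5], [468.8, 251.4], [392.0, 261.0]] [[524.0, -152.1], [541.0, -310.3], [475.7, -315.9], [458.5, -158.6]]
long ~washer z? [ 491.70156536 -176.64048051   48.        ] [ 494.57165837 -190.30535987   48.        ]
staple [ 700.57060892 -173.73770792    3.        ] [ 692.43301344 -190.18780062    3.        ]
staple4 [557.31652381 -81.60293618   3.        ] [557.74175674 -96.4910448    3.        ]
predicted top px of wrist estimate [447.60131221 238.40072681]
```

Run:
```python
from h import *
d=env.calibration("side");c=np.load("w1.npy",allow_pickle=True).item();n=env.calibration("wrist")
print("side st",ray(d,(283,168),3),"st4",ray(d,(332,200),3))
s=env.read_state();print(s['ee_pos'],s['dq'],np.abs(n['R']-c['R']).max(),n['t']-c['t'])
R=s['eef_rot'];
for x in(-42.5,42.5):
  for y in (-11,11): print(pix(n,s['ee_pos']+R@np.array([x,y,-13])))
print(R.T@(n['R'][2]), "axis in tool now; cam",R.T@(-n["R"].T@n["t"]-s["ee_pos"]))
```

```text
side st [ 692.28037157 -204.51362398    3.        ] st4 [ 554.62727552 -112.28676475    3.        ]
[ 504.23304425 -277.45853741  176.6081309 ] [ 0.48441804 -0.67025462 -0.08920373 -0.08375212 -0.06696025 -0.10237573] 0.0007762325335005714 [0.04468603 0.09379897 0.01103898]
[232.37118694 254.63289303]
[236.35128584 293.39961342]
[407.87641189 254.75370167]
[403.87231384 293.47930829]
[0.00163685 0.312974   0.94976028] axis in tool now; cam [   0.23728736  -80.82337462 -142.10036779]
```

Run:
```python
from h import *
c=np.load("w1.npy",allow_pickle=True).item();t=env.calibration("top");d=env.calibration("side")
def tri(L):
    A=np.zeros((3,3));b=np.zeros(3)
    for k,p in L:
        o=-k["R"].T@k["t"];v=ray(k,p,0)-o;v/=np.linalg.norm(v);P=np.eye(3)-np.outer(v,v);A+=P;b+=P@o
    X=np.linalg.solve(A,b);return X.round(1),[(pix(k,X)-p).round(1).tolist() for k,p in L]
print(tri([(c,(156,265)),(t,(402,151)),(d,(283,168))]))
print(tri([(c,(279,328)),(t,(360,214)),(d,(332,200))]))
print("washer top",tri([(c,(321.5,197.5)),(t,(452.5,237.5)),(d,(325+(560-420)/4,105+134/4))]))
print("long collar",tri([(c,(332,285)),(t,(407.5,243.2))]))
# pin tip: side crop (568,43)
print("tip",tri([(c,(321,228)),(d,(325+(568-420)/4,105+43/4))]))
z=lambda x,y:(x/5+165-.4,(y-322)/5+190-.4)
for h in(56,):
    for p in[(192,457,h+1),(163,457,h+1),(222,457,h+1),(97,458,h-8),(628,450,h-8)]:print(ray(t,z(*p[:2]),p[2]))
```

```text
(array([ 688.1, -186.3,   22.7]), [[0.0, -0.8], [-0.6, 0.5], [-0.3, -0.4]])
(array([555. , -96.5,  20.7]), [[-0.5, 0.4], [0.4, 1.0], [-0.7, 0.2]])
washer top (array([ 503.2, -278. ,   61.5]), [[-0.1, -0.7], [-0.4, 0.8], [-0.6, -0.2]])
long collar (array([ 493.7, -188.1,   65. ]), [[-1.2, 0.0], [0.0, 0.6]])
tip (array([ 503.3, -277.9,  131.7]), [[0.5, 0.0], [-0.2, -0.0]])
[555.98790199 228.21464521  57.        ]
[556.2008242  240.24472706  57.        ]
[555.76779292 215.77850707  57.        ]
[556.64044814 270.52322131  48.        ]
[556.03123108  49.23806496  48.        ]
```

The views agree only if the marble lies about 16 mm above z=0. I'll recompute the wing with that offset.

Run:
```python
from h import *
c=np.load("w1.npy",allow_pickle=True).item()
f=lambda p,z:ray(c,(p[0]/7+275-.43,p[1]/7+165-.43),z)
for h in(13,16,18):
  C=np.array([f(p,86+h) for p in[(312,200),(412,212),(340,490),(250,470)]]);l=(C[2]+C[3]-C[0]-C[1])/2
  print(h,C.mean(0).round(1),np.linalg.norm(l),np.degrees(np.arctan2(l[1],l[0])),f((328,230),48+h),goto((*C.mean(0)[:2],77)))
```

```text
13 [ 503.3 -275.7   99. ] 33.656579532626054 77.29072620653007 [ 503.17462788 -277.31747627   61.        ] [0.09452201 0.17508551 9.96084313]
16 [ 503.3 -276.8  102. ] 33.19599255710987 77.29072620653007 [ 503.18536872 -278.26647286   64.        ] [0.09365382 0.06150829 9.96082223]
18 [ 503.3 -277.6  104. ] 32.88893457343239 77.29072620653 [ 503.19252927 -278.89913726   66.        ] [ 0.09307503 -0.01420985  9.9608083 ]
```

```bash
python3 -m handwheel '[[[0.1,0,1],[0,0,6],-1],[[0.1,0,2],[0,0,12.7],-1],[[0.1,0,4],[0,0,12.7],-1],[[0.1,0,6],[0,0,12.7],-1],[[0.1,0,7.5],[0,0,12.7],-1],[[0.1,0,8.7],[0,0,12.7],-1],[[0.1,0,9.5],[0,0,12.7],-1],[[0.1,0,9.9],[0,0,12.7],-1],[[0.1,0,9.9],[0,0,12.7],0],[[0.1,0,9.9],[0,0,12.7],0.4],[[0.1,0,9.9],[0,0,12.7],0.4]]' 20
python3 - <<'E'
from h import *
cv2.imwrite("pics/w2.png",env.get_image("wrist")[:,:,::-1][130:400,170:490].repeat(2,0).repeat(2,1))
E
```

```text
time_s: 3.82
ee_pos: [503.6, -278.4, 77.6]
eef_rot: [[-0.976, 0.218, 0.0], [0.218, 0.976, -0.0], [-0.001, -0.0, -1.0]]
ft_force: [0.4, -0.3, 0.4]
finger_gap: 0.381
```

View pics/w2.png

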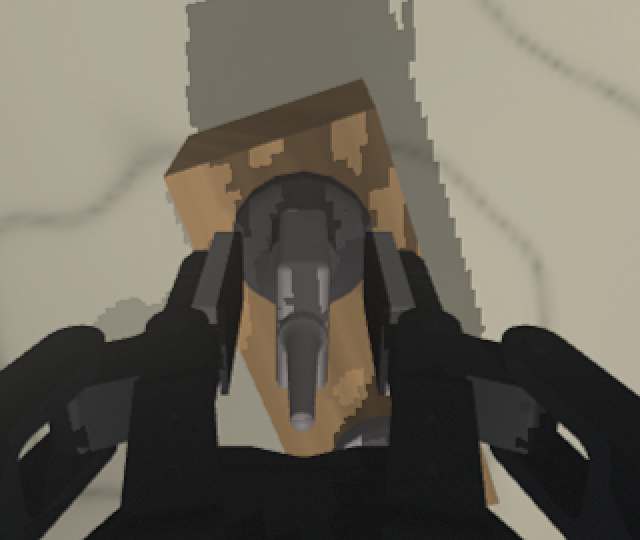

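The wing is centred between the pads (px ~302 of 240–365) and parallel to them. Closing and lifting.

```bash
python3 - <<'E'
from h import *
c=env.calibration("wrist");s=env.read_state();R=s['eef_rot']
for h in(13,16,18):
  print(h,[ (R.T@(ray(c,(170+x/2,130+y/2),z+h)-s['ee_pos'])).round(1).tolist() for x,y,z in((302,422,88),(302,262,60),(302,392,60))])
E
python3 -m handwheel '[[[0,0,0],[0,0,0],1],[[0,0,0],[0,0,0],1],[[0,0,0],[0,0,0],1],[[0,0,0],[0,0,0],1],[[0,0,-0.2],[0,0,0],1],[[0,0,-0.6],[0,0,0],1],[[0,0,-1.5],[0,0,0],1],[[0,0,-3],[0,0,0],1],[[0,0,-5],[0,0,0],1],[[0,0,-6],[0,0,0],1],[[0,0,-6],[0,0,0],1]]' 80
```

```text
13 [[0.3, 31.1, -23.4], [0.3, 2.3, 4.6], [0.4, 46.3, 4.6]]
16 [[0.3, 28.2, -26.4], [0.3, 0.6, 1.6], [0.4, 43.7, 1.6]]
18 [[0.3, 26.4, -28.4], [0.3, -0.5, -0.4], [0.4, 41.9, -0.4]]
time_s: 5.25
ee_pos: [503.8, -278.5, 138.2]
eef_rot: [[-0.976, 0.218, 0.001], [0.218, 0.976, -0.001], [-0.002, -0.001, -1.0]]
ft_force: [0.2, -0.8, -3.7]
finger_gap: 0.129
```

```bash
python3 -m handwheel '[[[0,0,-2],[0,0,0],1],[[0,0,-5],[0,0,0],1],[[0,0,-8],[0,0,0],1],[[0.3,2,-8],[0,0,0],1],[[0.6,6,-8],[0,0,0],1],[[1.1,11,-8],[0,0,0],1],[[1.6,16,-8],[0,0,-2],1],[[2.1,21,-8],[0,0,-4],1],[[2.6,26,-8],[0,0,-6],1],[[3.1,31,-8],[0,0,-8],1],[[3.6,35,-7],[0,0,-10],1],[[3.9,39,-6],[0,0,-12],1],[[4.3,42,-4],[0,0,-12.6],1],[[4.5,44,-2.5],[0,0,-12.6],1],[[4.5,44.4,-2.2],[0,0,-12.6],1],[[4.5,44.4,-2.2],[0,0,-12.6],1],[[4.5,44.4,-2.2],[0,0,-12.6],1]]'
python3 - <<'E'
from h import *
s=env.read_state();c=env.calibration("wrist");i=env.get_image("wrist")[:,:,::-1]
np.save("w3.npy",[c,s],allow_pickle=True);print(s['ft_force'],s['joint_pos'])
cv2.imwrite("pics/w3r.png",i);cv2.imwrite("pics/w3.png",cv2.convertScaleAbs(cv2.resize(i[110:400,160:480],None,fx=2.05,fy=2.05)[:,:],alpha=1.5))
E
```

```text
time_s: 7.38
ee_pos: [556.7, 164.1, 159.8]
eef_rot: [[-1.0, 0.001, 0.001], [0.001, 1.0, -0.0], [-0.001, -0.0, -1.0]]
ft_force: [0.3, 0.0, -3.4]
finger_gap: 0.129
[ 0.32455962  0.0465946  -3.354432  ] [ 8.14316584e+00  1.93699912e+01 -2.75643403e+00  6.78252338e+01
 -1.05564580e-02 -8.17913222e+01]
```

View pics/w3.png

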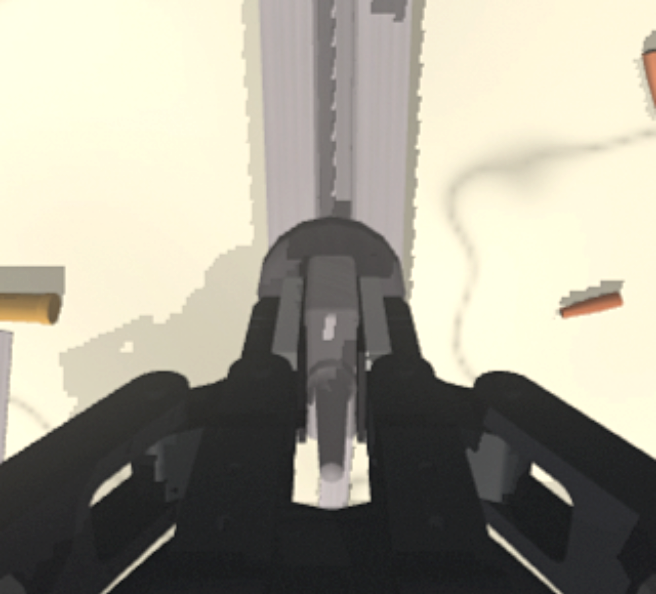

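The view shows the held mandrel (tip at (331,472), washer spanning 259–408) above the rail, with the slot running up at columns ~316–355. I'll measure the profile precisely.

Run:
```python
from h import *
i=cv2.imread("pics/w3r.png");g=cv2.cvtColor(i,cv2.COLOR_BGR2GRAY)
for r in(60,112,135,165,200):print(r,280,g[r-1:r+2,280:370].mean(0).astype(int).tolist())
```

```text
60 280 [160, 160, 161, 157, 137, 121, 123, 123, 122, 122, 121, 120, 120, 121, 122, 121, 122, 123, 122, 122, 120, 119, 120, 122, 124, 123, 122, 121, 120, 122, 125, 118, 93, 92, 82, 65, 66, 68, 69, 70, 70, 68, 80, 103, 101, 100, 99, 100, 101, 102, 102, 98, 95, 96, 67, 78, 85, 84, 84, 84, 84, 83, 83, 83, 84, 84, 84, 84, 85, 84, 84, 83, 82, 82, 84, 85, 85, 85, 84, 83, 84, 85, 92, 105, 105, 104, 104, 104, 104, 104]
112 280 [139, 140, 139, 140, 140, 138, 126, 118, 120, 121, 121, 121, 120, 119, 119, 121, 118, 119, 120, 121, 120, 119, 118, 117, 120, 122, 120, 119, 118, 117, 120, 120, 107, 94, 91, 80, 82, 82, 81, 82, 82, 77, 85, 111, 102, 101, 101, 102, 104, 104, 103, 98, 94, 102, 107, 120, 119, 120, 121, 121, 111, 78, 80, 82, 81, 82, 82, 83, 82, 82, 81, 81, 82, 83, 83, 82, 80, 85, 106, 123, 118, 105, 104, 105, 105, 105, 104, 128, 163, 161]
135 280 [140, 141, 141, 141, 141, 141, 138, 126, 117, 120, 121, 121, 121, 120, 119, 119, 120, 117, 119, 120, 120, 119, 118, 118, 120, 122, 119, 118, 117, 117, 118, 122, 114, 94, 94, 86, 82, 81, 81, 81, 80, 81, 75, 78, 104, 102, 101, 102, 103, 103, 101, 98,
[... 385 characters left out ...]
0, 80, 81, 80, 75, 78, 105, 102, 102, 102, 104, 103, 100, 96, 104, 105, 113, 117, 118, 120, 120, 120, 119, 118, 119, 119, 117, 119, 120, 120, 119, 118, 118, 120, 121, 120, 119, 118, 119, 122, 118, 108, 107, 107, 105, 122, 157, 164, 163, 163, 163, 163]
200 280 [167, 162, 145, 141, 142, 142, 142, 142, 142, 135, 117, 119, 120, 122, 122, 121, 120, 121, 121, 120, 121, 121, 121, 121, 119, 120, 122, 122, 121, 121, 121, 122, 121, 109, 95, 92, 76, 79, 79, 79, 80, 74, 77, 105, 104, 102, 102, 103, 103, 104, 101, 95, 103, 107, 117, 116, 118, 119, 120, 119, 117, 118, 119, 119, 118, 119, 119, 119, 118, 118, 120, 120, 120, 120, 119, 120, 121, 115, 109, 109, 109, 109, 108, 133, 170, 167, 166, 165, 165, 165]
```

Run:
```python
from h import *
from scipy.optimize import brentq
c,s=np.load("w3.npy",allow_pickle=True)
for r,a,b in((112,286.3,360.2),(135,287.3,359.6),(165,288.2,358.7),(200,289.7,357.3)):
    z=brentq(lambda z:np.linalg.norm(ray(c,(a,r),z)-ray(c,(b,r),z))-60,0,120)
    m=(ray(c,(a,r),47)+ray(c,(b,r),47))/2;print(r,"railtop z",z,m)
R=s['eef_rot'];
k=lambda x,y:(160+x/2.05-.25,110+y/2.05-.25)
for n,p,z in(("tip",k(331,472),159.8+52),("tip+",k(331,472),159.8+55),("wingL",k(305,257),187),("wingR",k(357.5,257),187),("washL",k(259,275),148),("washR",k(408,275),148)):
    print(n,(R.T@(ray(c,p,z)-s['ee_pos'])).round(1))
# stop from top cam, better h
t=env.calibration("top");
```

```text
112 railtop z 49.228384802701996 [554.45426448  90.27363795  47.        ]
135 railtop z 49.609528952260376 [554.24379585 108.75685468  47.        ]
165 railtop z 51.15739568395604 [554.17950339 134.22250411  47.        ]
200 railtop z 50.12135828256502 [554.05422526 166.06263878  47.        ]
tip [  0.5   3.7 -52. ]
tip+ [  0.5   0.9 -55. ]
wingL [ -4.9 -27.9 -27.2]
wingR [  5.9 -27.9 -27.2]
washL [-19.5  -4.5  11.8]
washR [22.  -4.5 11.8]
```

```bash
python3 -m handwheel '[[[0.07,0,1.5],[0,0,0],1],[[0.07,0,3.5],[0,0,0],1],[[0.07,0,5.5],[0,0,0],1],[[0.07,0,6.6],[0,0,0],1],[[0.07,0,7],[0,0,0],1],[[0.07,0,7],[0,0,0],1]]'
python3 -m handwheel '[[[0,0,0.2],[0,0,0],1],[[0,0,0.4],[0,0,0],1],[[0,0,0.6],[0,0,0],1],[[0,0,0.8],[0,0,0],1],[[0,0,0.8],[0,0,0],1]]'
```

```text
time_s: 8.18
ee_pos: [555.9, 164.7, 89.4]
eef_rot: [[-1.0, 0.0, 0.0], [0.0, 1.0, 0.0], [-0.0, 0.0, -1.0]]
ft_force: [-0.4, -0.4, -2.6]
finger_gap: 0.127
time_s: 8.8
ee_pos: [555.6, 164.8, 81.1]
eef_rot: [[-1.0, 0.0, -0.0], [0.0, 1.0, -0.0], [0.0, -0.0, -1.0]]
ft_force: [-0.4, 0.3, -2.5]
finger_gap: 0.127
```

No contact yet, so I'll continue gently.

```bash
python3 -m handwheel '[[[0,0,0.1],[0,0,0],1],[[0,0,0.2],[0,0,0],1],[[0,0,0.3],[0,0,0],1],[[0,0,0.3],[0,0,0],1]]'
python3 -m handwheel '[[[0,0,0.1],[0,0,0],1],[[0,0,0.2],[0,0,0],1],[[0,0,0.3],[0,0,0],1],[[0,0,0.3],[0,0,0],1]]'
python3 -m handwheel '[[[0,0,0.1],[0,0,0],1],[[0,0,0.2],[0,0,0],1],[[0,0,0.2],[0,0,0],1]]'
```

```text
time_s: 9.3
ee_pos: [555.7, 164.8, 78.2]
eef_rot: [[-1.0, 0.0, -0.0], [0.0, 1.0, -0.0], [0.0, -0.0, -1.0]]
ft_force: [-1.0, 0.3, -3.0]
finger_gap: 0.126
time_s: 9.8
ee_pos: [555.7, 164.8, 75.2]
eef_rot: [[-1.0, 0.0, -0.0], [0.0, 1.0, -0.0], [0.0, -0.0, -1.0]]
ft_force: [-1.2, 1.0, -2.4]
finger_gap: 0.126
time_s: 10.18
ee_pos: [555.7, 164.8, 73.2]
eef_rot: [[-1.0, 0.0, -0.0], [0.0, 1.0, -0.0], [0.0, -0.0, -1.0]]
ft_force: [-0.1, -0.2, -1.9]
finger_gap: 0.13
```

```bash
python3 -m handwheel '[[[0,0,0.1],[0,0,0],1],[[0,0,0.2],[0,0,0],1],[[0,0,0.2],[0,0,0],1]]'
python3 -m handwheel '[[[0,0,0.1],[0,0,0],1],[[0,0,0.1],[0,0,0],1]]'
python3 -m handwheel '[[[0,0,0.1],[0,0,0],1],[[0,0,0.1],[0,0,0],1]]'
```

```text
time_s: 10.55
ee_pos: [555.7, 164.8, 71.2]
eef_rot: [[-1.0, 0.0, -0.0], [0.0, 1.0, -0.0], [0.0, -0.0, -1.0]]
ft_force: [0.9, 0.3, -2.2]
finger_gap: 0.121
time_s: 10.8
ee_pos: [555.7, 164.8, 70.2]
eef_rot: [[-1.0, 0.0, -0.0], [0.0, 1.0, -0.0], [0.0, -0.0, -1.0]]
ft_force: [-0.2, 0.2, -3.1]
finger_gap: 0.12
time_s: 11.05
ee_pos: [555.8, 164.9, 69.6]
eef_rot: [[-1.0, 0.0, 0.0], [0.0, 1.0, 0.0], [-0.0, 0.0, -1.0]]
ft_force: [-0.5, -1.0, 3.1]
finger_gap: 0.127
```

Touched down on the washer at TCP z≈69.7, as predicted, with the foot in the slot. I'll raise 1 mm and slide towards the stop.

```bash
python3 -m handwheel '[[[0,0,-0.1],[0,0,0],1],[[0,0.3,-0.1],[0,0,0],1],[[0,0.8,-0.1],[0,0,0],1],[[0,1.3,-0.1],[0,0,0],1],[[0,1.8,-0.1],[0,0,0],1],[[0,2.1,-0.1],[0,0,0],1],[[0,2.2,-0.1],[0,0,0],1],[[0,2.2,-0.1],[0,0,0],1]]'
python3 -m handwheel '[[[0,0.1,0],[0,0,0],1],[[0,0.2,0],[0,0,0],1],[[0,0.2,0],[0,0,0],1]]'
python3 -m handwheel '[[[0,0.1,0],[0,0,0],1],[[0,0.2,0],[0,0,0],1],[[0,0.2,0],[0,0,0],1]]'
```

```text
time_s: 12.05
ee_pos: [555.7, 186.8, 70.3]
eef_rot: [[-1.0, 0.0, -0.0], [0.0, 1.0, -0.0], [0.0, -0.0, -1.0]]
ft_force: [-0.6, -0.0, -2.9]
finger_gap: 0.126
time_s: 12.42
ee_pos: [555.8, 188.8, 70.3]
eef_rot: [[-1.0, 0.0, 0.0], [0.0, 1.0, -0.0], [-0.0, -0.0, -1.0]]
ft_force: [0.6, -0.2, -2.2]
finger_gap: 0.129
time_s: 12.8
ee_pos: [555.8, 190.9, 70.3]
eef_rot: [[-1.0, 0.0, 0.0], [0.0, 1.0, 0.0], [-0.0, 0.0, -1.0]]
ft_force: [0.3, -0.1, -2.3]
finger_gap: 0.125
```

```bash
for k in 1 2; do :; done; python3 -m handwheel '[[[0,0.1,0],[0,0,0],1],[[0,0.1,0],[0,0,0],1]]'
python3 -m handwheel '[[[0,0.1,0],[0,0,0],1],[[0,0.1,0],[0,0,0],1]]'
python3 -m handwheel '[[[0,0.1,0],[0,0,0],1],[[0,0.1,0],[0,0,0],1]]'
```

```text
time_s: 13.05
ee_pos: [555.7, 191.9, 70.3]
eef_rot: [[-1.0, 0.0, 0.0], [0.0, 1.0, 0.0], [-0.0, 0.0, -1.0]]
ft_force: [0.1, 0.8, -1.7]
finger_gap: 0.125
time_s: 13.3
ee_pos: [555.8, 192.9, 70.3]
eef_rot: [[-1.0, 0.0, 0.0], [0.0, 1.0, 0.0], [-0.0, 0.0, -1.0]]
ft_force: [0.1, -0.5, -2.2]
finger_gap: 0.122
time_s: 13.55
ee_pos: [555.8, 193.9, 70.3]
eef_rot: [[-1.0, 0.0, 0.0], [0.0, 1.0, 0.0], [-0.0, 0.0, -1.0]]
ft_force: [-0.1, -0.0, -3.0]
finger_gap: 0.124
```

```bash
python3 -m handwheel '[[[0,0.05,0],[0,0,0],1],[[0,0.05,0],[0,0,0],1]]'
python3 -m handwheel '[[[0,0.05,0],[0,0,0],1],[[0,0.05,0],[0,0,0],1]]'
python3 -m handwheel '[[[0,0.05,0],[0,0,0],1],[[0,0.05,0],[0,0,0],1]]'
```

```text
time_s: 13.8
ee_pos: [555.7, 194.2, 70.3]
eef_rot: [[-1.0, 0.0, -0.0], [0.0, 1.0, -0.0], [0.0, -0.0, -1.0]]
ft_force: [0.8, -0.8, -3.0]
finger_gap: 0.125
time_s: 14.05
ee_pos: [555.8, 194.4, 70.3]
eef_rot: [[-1.0, 0.0, 0.0], [0.0, 1.0, -0.001], [-0.0, -0.001, -1.0]]
ft_force: [-0.3, -4.8, -2.6]
finger_gap: 0.127
time_s: 14.3
ee_pos: [555.8, 194.5, 70.3]
eef_rot: [[-1.0, 0.001, -0.0], [0.001, 1.0, -0.002], [0.0, -0.002, -1.0]]
ft_force: [-0.6, -6.9, -0.8]
finger_gap: 0.126
```

It butts against the stop with about 7 N. I'll hold, back off to almost no force, then press down.

```bash
python3 -m handwheel '[[[0,0,0],[0,0,0],1],[[0,0,0],[0,0,0],1],[[0,0,0],[0,0,0],1]]'
python3 -m handwheel '[[[0,-0.05,0],[0,0,0],1],[[0,-0.1,0],[0,0,0],1],[[0,-0.1,0],[0,0,0],1]]'
python3 -m handwheel '[[[0,0,0.1],[0,0,0],1],[[0,0,0.2],[0,0,0],1],[[0,0,0.3],[0,0,0],1],[[0,0,0.35],[0,0,0],1],[[0,0,0.35],[0,0,0],1]]'
```

```text
time_s: 14.68
ee_pos: [555.7, 194.5, 70.3]
eef_rot: [[-1.0, 0.001, -0.0], [0.001, 1.0, -0.002], [0.0, -0.002, -1.0]]
ft_force: [-0.6, -7.0, -1.9]
finger_gap: 0.125
time_s: 15.05
ee_pos: [555.8, 194.4, 70.3]
eef_rot: [[-1.0, 0.0, 0.0], [0.0, 1.0, 0.0], [-0.0, 0.0, -1.0]]
ft_force: [-0.2, -2.9, -2.8]
finger_gap: 0.129
time_s: 15.68
ee_pos: [555.9, 194.4, 67.3]
eef_rot: [[-1.0, 0.0, 0.001], [0.0, 1.0, 0.0], [-0.001, 0.0, -1.0]]
ft_force: [-3.1, -3.0, 7.0]
finger_gap: 0.126
```

```bash
python3 -m handwheel '[[[0.02,-0.04,0.08],[0,0,0],1],[[0.03,-0.05,0.16],[0,0,0],1],[[0.03,-0.05,0.18],[0,0,0],1],[[0.03,-0.05,0.18],[0,0,0],1]]'; python3 -c "
from h import *
s=env.read_state();print(s['wrist_torque'],s['ft_force'])"
```

```text
time_s: 16.18
ee_pos: [555.9, 194.3, 66.0]
eef_rot: [[-1.0, -0.0, 0.002], [-0.0, 1.0, 0.001], [-0.002, 0.001, -1.0]]
ft_force: [-3.0, -1.7, 11.1]
finger_gap: 0.121
[-0.35050794  0.61947967  0.01265996] [-2.95972236 -1.66439558 11.13151831]
```

Pressed about 4 mm with 13.6 N. Turning clockwise (+rz in the tool frame), checking as it goes.

```bash
python3 -m handwheel '[[[0.03,0,0],[0,0,5],1],[[0.05,0,0],[0,0,10],1],[[0.06,0.01,0],[0,0,15],1],[[0.07,0.01,0],[0,0,20],1],[[0.07,0.01,0],[0,0,20],1]]'; python3 -c "
from h import *
s=env.read_state();print(s['wrist_torque'],s['ft_force'])"
```

```text
time_s: 16.8
ee_pos: [555.5, 194.4, 66.1]
eef_rot: [[-0.939, 0.343, 0.002], [0.343, 0.939, 0.001], [-0.002, 0.002, -1.0]]
ft_force: [-1.2, -2.5, 9.0]
finger_gap: 0.123
[-0.38944384  0.3250977  -0.08161444] [-1.17172247 -2.48581388  8.96276352]
```

```bash
python3 -m handwheel '[[[0.03,0,0],[0,0,8],1],[[0.05,0.01,0],[0,0,16],1],[[0.07,0.02,0],[0,0,24],1],[[0.08,0.03,0],[0,0,32],1],[[0.1,0.04,0],[0,0,40],1],[[0.1,0.04,0],[0,0,40],1]]'; python3 -c "
from h import *
s=env.read_state();print(s['wrist_torque'],s['ft_force'])"
```

```text
time_s: 17.55
ee_pos: [554.5, 195.2, 66.0]
eef_rot: [[-0.498, 0.867, 0.002], [0.867, 0.498, 0.001], [0.0, 0.002, -1.0]]
ft_force: [-2.8, -1.5, 9.6]
finger_gap: 0.126
[-0.32385037  0.56210225 -0.11825556] [-2.80044006 -1.46586991  9.58572522]
```

```bash
python3 -m handwheel '[[[0.03,0,0],[0,0,8],1],[[0.05,0.01,0],[0,0,16],1],[[0.06,0.02,0],[0,0,22],1],[[0.07,0.02,0],[0,0,26],1],[[0.07,0.02,0],[0,0,26],1]]'; python3 -c "
from h import *
s=env.read_state();print(s['wrist_torque'],s['ft_force'])"
python3 -m handwheel '[[[0.01,0,0],[0,0,2],1],[[0.01,0,0],[0,0,4],1],[[0.01,0,0],[0,0,4],1]]'; python3 -c "
from h import *
s=env.read_state();print(s['wrist_torque'],s['ft_force'])"
```

```text
time_s: 18.18
ee_pos: [554.0, 195.9, 66.0]
eef_rot: [[-0.069, 0.998, 0.001], [0.998, 0.069, 0.001], [0.001, 0.001, -1.0]]
ft_force: [-3.7, -2.0, 8.9]
finger_gap: 0.127
[-0.23979226  0.7073979  -0.05040076] [-3.68706171 -1.9972444   8.90324021]
time_s: 18.55
ee_pos: [553.7, 196.0, 65.9]
eef_rot: [[0.0, 1.0, 0.001], [1.0, -0.0, 0.001], [0.001, 0.001, -1.0]]
ft_force: [-3.4, -2.1, 8.7]
finger_gap: 0.124
[-0.24691604  0.87630995  0.04666465] [-3.426127   -2.14688225  8.69406833]
```

```bash
python3 -m handwheel '[[[0,-0.04,0],[0,0,1.5],1],[[0,-0.05,0],[0,0,3],1],[[0,-0.05,0],[0,0,3],1]]'; python3 -c "
from h import *
s=env.read_state();print(s['wrist_torque'],s['ft_force'])"
python3 -m handwheel '[[[0,0,0],[0,0,1.5],1],[[0,0,0],[0,0,2],1],[[0,0,0],[0,0,2],1]]'; python3 -c "
from h import *
s=env.read_state();print(s['wrist_torque'],s['ft_force'])"
```

```text
time_s: 18.92
ee_pos: [553.5, 196.1, 65.9]
eef_rot: [[0.052, 0.999, 0.001], [0.999, -0.052, 0.001], [0.001, 0.001, -1.0]]
ft_force: [-3.5, -0.1, 9.7]
finger_gap: 0.127
[-0.17048287  0.71420202  0.08821454] [-3.52283509 -0.05920665  9.70583547]
time_s: 19.3
ee_pos: [553.5, 196.1, 65.9]
eef_rot: [[0.087, 0.996, 0.001], [0.996, -0.087, 0.001], [0.002, 0.001, -1.0]]
ft_force: [-2.8, -1.1, 8.8]
finger_gap: 0.125
[-0.15438293  0.68613641  0.14852608] [-2.81862912 -1.09252641  8.77448769]
```

The turn has reached its end stop, with torque rising at 95°. I'll relax slightly, let it spring up, and check the force before opening.

```bash
python3 -m handwheel '[[[0,0,-0.04],[0,0,-1],1],[[0,0,-0.08],[0,0,-2],1],[[0,0,-0.12],[0,0,-2],1],[[0,0,-0.15],[0,0,-2],1],[[0,0,-0.15],[0,0,-2],1]]'; python3 -c "
from h import *
s=env.read_state();print(s['wrist_torque'],s['ft_force'])"
```

```text
time_s: 19.92
ee_pos: [553.4, 196.0, 66.7]
eef_rot: [[0.052, 0.999, 0.0], [0.999, -0.052, 0.001], [0.001, 0.0, -1.0]]
ft_force: [-1.8, 2.5, 3.7]
finger_gap: 0.129
[0.50878388 0.1770331  0.01024204] [-1.81640276  2.51003872  3.73894733]
```

```bash
python3 -m handwheel '[[[0,0,-0.03],[0,0,0],1],[[0,0,-0.05],[0,0,0],1],[[0,0,-0.05],[0,0,0],1]]'; python3 -c "
from h import *
s=env.read_state();print(s['wrist_torque'],s['ft_force'])
i=env.get_image('wrist')[:,:,::-1];cv2.imwrite('pics/w4.png',cv2.convertScaleAbs(cv2.resize(i[110:400,160:480],None,fx=2,fy=2),alpha=1.5))"
```

```text
time_s: 20.3
ee_pos: [553.4, 196.0, 66.7]
eef_rot: [[0.052, 0.999, -0.0], [0.999, -0.052, 0.001], [0.001, -0.0, -1.0]]
ft_force: [1.8, 5.4, -1.0]
finger_gap: 0.122
[ 1.19699135 -0.20314121  0.0221913 ] [ 1.80429951  5.35157115 -0.99719288]
```

View pics/w4.png

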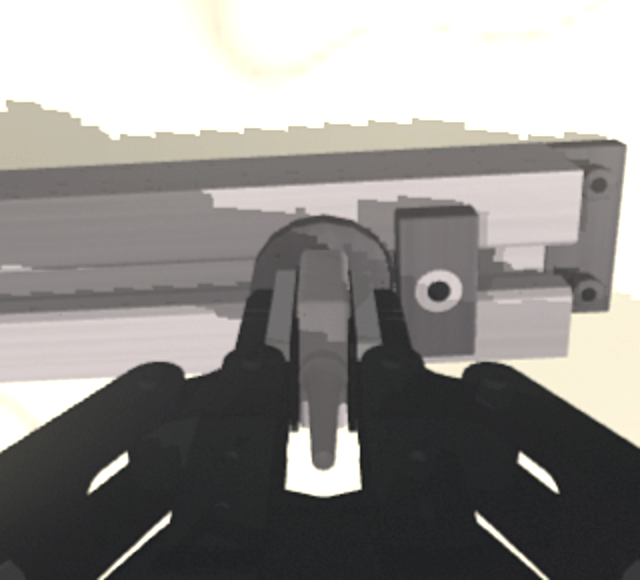

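The foot is against the lips and the washer is next to the stop. Vertical force is near zero, so I'll open and withdraw upward.

```bash
python3 -m handwheel '[[[0,0,0],[0,0,0],0.5],[[0,0,0],[0,0,0],0.3],[[0,0,0],[0,0,0],0.2],[[0,0,0],[0,0,0],0.2],[[0,0,0],[0,0,0],0.2]]' 
python3 -m handwheel '[[[0,0,-1],[0,0,0],0.2],[[0,0,-3],[0,0,0],0.2],[[0,0,-6],[0,0,0],0.2],[[0,0,-9],[0,0,0],0.2],[[0,0,-11],[0,0,0],0.2],[[0,0,-11],[0,0,0],0.2],[[0,0,-11],[0,0,0],0.2]]'; python3 -c "
from h import *
c=env.calibration('wrist');np.save('w5.npy',c,allow_pickle=True)
i=env.get_image('wrist')[:,:,::-1];cv2.imwrite('pics/w5.png',cv2.convertScaleAbs(cv2.resize(i[100:340,170:470],None,fx=2.5,fy=2.5),alpha=1.4))"
```

```text
time_s: 20.98
ee_pos: [553.3, 195.4, 67.0]
eef_rot: [[0.052, 0.999, 0.0], [0.999, -0.052, -0.0], [-0.0, 0.0, -1.0]]
ft_force: [-0.3, -0.0, 0.4]
finger_gap: 0.395
time_s: 21.85
ee_pos: [553.0, 195.4, 176.4]
eef_rot: [[0.052, 0.999, -0.001], [0.999, -0.052, -0.0], [-0.0, -0.001, -1.0]]
ft_force: [-0.3, 0.1, -0.2]
finger_gap: 0.402
```

View pics/w5.png

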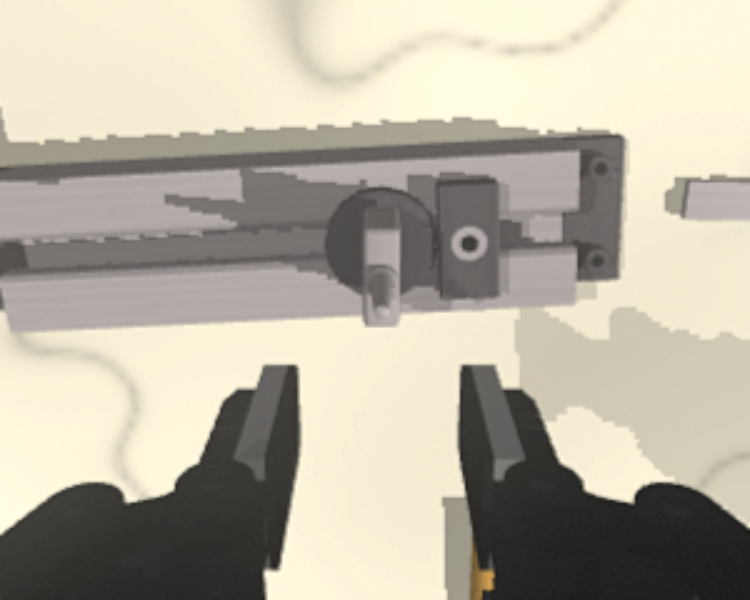

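The washer (326–437, centre ~381.5,244) touches the stop's left edge at 438, and the wing stands across the slot. One numeric check follows.

Run:
```python
from h import *
c=np.load("w5.npy",allow_pickle=True).item()
f=lambda x,y,z:ray(c,(170+x/2.5-.3,100+y/2.5-.3),z)
w=f(381.5,243.5,58);s=f(468,240,59);C=np.array([f(*p,93) for p in((365,230),(399,230),(399,325),(363,325))])
l=(C[2]+C[3]-C[0]-C[1])/2;a=f(10,331,50);b=f(575,304,50);r=b-a
u=r/np.linalg.norm(r);print("dist",(s-w)@u,"wing c - washer c",C.mean(0)-w,"len",np.linalg.norm(l))
print("wing/rail angle",np.degrees(np.arccos(l@u/np.linalg.norm(l))))
print(s,w,env.read_state()['ft_force'])
```

```text
dist 31.519277826237957 wing c - washer c [ 0.88385412 -0.19078495 35.        ] len 32.48261410338851
wing/rail angle 93.4427191697454
[553.78127851 227.45380939  59.        ] [553.81149594 195.93453801  58.        ] [-1.01486423  0.44709889 -0.28559789]
```

```bash
python3 -c "
from station import env
print(env.job_done(),env.read_state()['time_s'])"
```

```text
the job is handed in; nothing more can be done
the job is handed in; nothing more can be done
```

The mandrel is locked across the slot against the stop block. It's released, the arm is clear above it, and I handed the job in after about 22 s of the 72 s. No verdict came back.

**What I did:** I took it out of the block and lowered its foot into the slot until the washer touched. I slid it against the stop and held about 7 N for roughly 0.4 s. I backed off, pressed it down about 4 mm with 13–14 N, and turned it clockwise to about 95°, where the torque began to rise. I then eased back 2°, let it spring up under the lips and opened the gripper.

**Last checks, from the final wrist picture:**

| Check | Measured | Allowed |
|---|---|---|
| Axis to stop block origin | about 31.5 mm (washer touching the stop) | 30–34 mm |
| Wing angle across the slot | about 93.4°, or 0.06 rad off square | within 0.2 rad |
| Lean from upright | about 0.025 rad, near the measuring error | below 0.06 rad |

- **Sprung up:** I inferred this from the arm stopping about 3.3 mm below washer touchdown, with almost no vertical force. I didn't measure the height directly.
- **Forces:** the readings I took were about 14 N pressing on the rail and 7 N on the stop. Short peaks between readings would not show.
- **Other objects:** the arm touched none that I noticed, but I didn't measure their positions again at the end.

**Disagreements:**
- With the bench at z = 0, the three cameras disagreed by 10–15 mm. Treating the marble as 16–18 mm higher resolved it, and the washer touched down at the predicted height.
- The wrist camera also read about 1–2 mm off sideways, which I corrected for.

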